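Draw a wound coil off its spindle with the tongs

ROBOT

A 6-joint arm with a two-finger parallel gripper is mounted at the origin on the work surface. World frame = base frame: x ahead of the robot, y to its left, z up, the work surface at z = 0. Lengths are in m, angles in rad, forces in N, time in s.
With the tool pointing down it reaches from about 0.325 to 0.775 m from the base axis. Payload 5.5 kg.
Tool frame: the origin (TCP) lies between the finger pads; the fingertips stand 22 mm ahead of it and the grasp point (between the pads) lies 3 mm ahead of it; z points along the fingers, y is the line along which they close (so a half turn about z gives the same grasp; the last joint's range is limited). The gripper opens to 85 mm and grips with 20 to 120 N. Pads are 22 mm wide; open, the fingers measure 114 mm over their backs; the gripper's body (76 mm by 85 mm) begins 54 mm behind the grasp point. The pads swing forward as they close: fully open they stand 13 mm farther back than shut.
Start: joints at [-1.251, 0.091, 1.231, -0, 1.82, -0.057], TCP at [0.221, -0.558, 0.253] pointing down, gripper open.
Joint ranges: [-2.87, 2.87], [-0.86, 2.18], [0.17, 2.46], [-1.51, 4.65], [0.06, 2.69], [-2.65, 2.65]. Speed limits (rad/s): [2.57, 2.57, 3.01, 3.14, 3.14, 3.14].

INTERFACE

Orientations are given as a unit quaternion [w, x, y, z].
In Python, from bench import * gives the robot as it stands. Calls block until the motion is done:
- move_to(position, orientation): joint-space move of the TCP to a pose.
- servo_line(position, orientation=None, v=0.15): straight line of the TCP; orientation=None keeps the orientation; v is the mean speed in m/s.
- movej(angles): joint-space move.
- move_gripper(opening, grip_force=None): finger opening in m; grip_force is the grip in N (None keeps the last); returns when the fingers have stopped.
- sleep(seconds).
- ik(position, orientation): joint angles nearest the present ones, or None.
- observe(): the state.
- grab_frame(name): name is "scene" or "top"; returns a dict with "pixels" (400x640x3 uint8, red, green, blue), "depth" (400x640 float32, m along the optical axis (not along the pixel's ray), 0 where there is no reading), "camera_matrix" (3x3 intrinsics, pixels), "rvec" (rotation vector, rad) and "tvec" (3), from world to camera coordinates, as OpenCV has them. Camera axes: x right, y down, z forward; pixel columns grow to the right and rows downward; lengths in m; the calibration is good to about 2 mm. A picture is of the moment at which its call begins.
A pose or a line that the arm cannot do raises PlanningError and nothing moves.
- finish_job(): hands the job in; it is judged then, once.
Trained networks look in a picture, given as the dict that the camera call returned (one of the last four; its "shot" number tells which), for a name from the list of things; names that differ only in an ending like _2 or _b are one class to them, and where a whole thing is asked for, a point or a joint stands for the part that bears it (a point fixed in the world has none). Each returns a list of dicts, best first, with "score" (0 to 1); they miss things now and then, are a little off and sometimes report something else, mostly with a low value. They report only what shows in the picture. A call takes as long as a camera call.
- look_for(thing, picture): "rect" ([left, top, right, bottom] as shares, 0 to 1, of the picture: columns of its width, rows of its height, round what is visible of it).
- outline_of(thing, picture): "region" (400x640 bool, what is visible of it) and "rect" ([left, top, right, bottom] as shares, 0 to 1, of the picture: columns of its width, rows of its height, round what is visible of it).
- pinpoint(thing, picture): "xy" ([column, row] as shares, 0 to 1, of the picture: columns of its width, rows of its height: a listed point, or the origin of a listed thing).
The state is a dict: "time_s": time; "joints": joint angles; "joint_vel": joint speeds; "joint_efforts": joint torques, N m; "position": TCP position; "eef_rot": TCP orientation; "ft_force": force on the tool from outside, world axes, zero at the start; "torque": the same for the moment, N m; "width": finger opening in m; "finger_force": force on a finger pad.
Only numpy, scipy, OpenCV 4.12 (cv2) and the standard library are available. Lean on these libraries where they do the work, as an engineer would, in place of code of your own. Each camera call takes 0.05 s, during which the arm holds its last target. There are 200 camera calls.

TASK

Pick up the spring tongs by their blue grip sleeves and use them, not the gripper's fingers, to take the copper coil with the green core off its spindle: close both white cups on it, draw it straight up off the pin, keeping it level, and finish still holding it in the tongs, level and motionless in the air, with at least 3 cm of clear space between it and the tip of the pin, so that its winding can be looked over. Leave the other two coils on their spindles and do not disturb anything else on the bench.

Things in the scene. Friction and masses are not known exactly. Their poses are not given: they have to be found in the camera images.
- tongs: steel spring tongs, 210 mm long, 24 mm high, about 120 g, lying on their edges so that the two arms open and close sideways; balanced between the sleeves. Origin: under the middle of the grip sleeves, midway between the arms; x points to the cups, z up. The bow lies 85 to 105 mm behind the origin. Squeezed at the sleeves, both arms swing in evenly about the bow; let go, they spring open
- tongs_grip (a point): middle between the two blue grip sleeves, 12 mm above the underside. The sleeves are 40 mm long along x, 24 mm high; over the middle of their outer faces they measure 54 mm with the tongs open, 48 mm lightly squeezed (the faces are then nearly parallel to x, best for carrying the tongs with the cups open) and 35 mm when the cups close on a coil (each face then slants by 0.06 rad)
- tongs_cups (a point): point midway between the two white cups, 105 mm ahead of tongs_grip along x, at the same height: the coil's middle belongs here. Each cup is a shallow three-sided hollow, 34 mm long along x, 24 mm high, that fits a coil's rim; between their lips the cups stand 78 mm apart when open and 63 mm with the sleeves squeezed to 48 mm
- tong_left: arm of the tongs on their +y side with its sleeve and cup; origin at its pivot, 85 mm behind the tongs' origin. The spring pushes back at the sleeve with about 7 N when open, 9 N at 48 mm and 15 N at 35 mm; a grip of 40 N leaves about 11 N at each cup
- tong_right: arm of the tongs on their -y side, mirror image of tong_left; origin at its pivot
- coil_green: the coil to take: copper wire wound on a green ring core, outside diameter 46 mm, hole 20 mm, 18 mm high, about 80 g. It lies flat, threaded on the pin of one of the three spindles. Origin: centre of its underside; z is its axis
- coil_yellow: coil of the same size, copper wire on a yellow core, on another spindle; stays there
- coil_blue: coil of the same size, black wire on a blue core, on another spindle; stays there
- rack: spindle rack bolted to the bench: grey base plate 100 x 280 mm, 12 mm thick, three upright spindles in a row along its y axis at -95, 0, +95 mm. Each is a 30 mm thick aluminium post up to a shoulder 67 mm above the bench, where the coil sits, then a 14 mm white pin, its tip 112 mm above the bench. Origin: centre of the underside; its -x side faces the robot
- carton_flat: orange carton 130 x 170 x 35 mm, origin under its centre; leave alone
- carton_small: orange carton 100 x 120 x 45 mm, origin under its centre; leave alone
- tape_roll: roll of brown packing tape 100 mm across, 48 mm high, lying flat, origin under its centre; leave alone
- flux_jar: amber glass jar with a black cap, 56 mm across, 75 mm high, origin under its centre; leave alone
- screwdriver: screwdriver with a red handle, 190 mm long, lying on the bench; leave alone

How it is judged:
On the way, in this order (a step that is already met when the one before it is completed fails the run):
1. the gripper has lifted the tongs off the bench (height (world z) of tongs above 0.02 m and contact force between the fingers and tongs above 1 N), for 0.2 s.
2. both cups of the tongs press on the green coil, still down on its spindle (contact force between each of tong_left, tong_right and coil_green above 1 N and height (world z) of coil_green below 0.08 m), for 0.1 s.
3. the green coil is above the tip of its pin (height (world z) of coil_green above 0.114 m), for 0.1 s.
At the end, for the whole second after the job is handed in: the green-core coil hangs in both cups of the gripped tongs (over 1 N each), underside over 140 mm above the bench, within 0.26 rad of level, under 20 mm/s; tongs over 100 mm up; coil clear of rack and robot, tongs clear of rack; other two coils within 20 mm of their start (height (world z) of coil_green above 0.14 m and angle between coil_green's own z axis and vertical below 0.26 rad and linear speed of coil_green below 0.02 m/s and contact force between each of tong_left, tong_right and coil_green above 1 N and contact force between the fingers and tongs above 1 N and contact force between each of rack, the arm, the fingers and coil_green below 0.1 N and contact force between rack and tongs below 0.1 N and height (world z) of tongs above 0.1 m and distance of each of coil_yellow, coil_blue from where it was at the start of the episode below 0.02 m); the arm keeps its last pose, push and grip.
It fails at once if the gripper or arm touches the green coil itself (contact force between any of the fingers, the arm and coil_green above 0.5 N).
It fails at once if the green coil tilts by more than 0.45 rad (angle between coil_green's own z axis and vertical above 0.45 rad).
It fails at once if the green coil falls below its seat on the spindle (height (world z) of coil_green below 0.055 m).
It fails at once if another coil is shifted by more than 20 mm (distance of any of coil_yellow, coil_blue from where it was at the start of the episode above 0.02 m).
It fails at once if something else on the bench is shifted by more than 30 mm (distance of any of carton_flat, carton_small, tape_roll, flux_jar, screwdriver from where it was at the start of the episode above 0.03 m).
It also fails if it takes over 43 s, if anything falls off the work surface, if the arm or the gripper's body presses on something with over 40 N, if the wrist force passes 120 N, or if a joint passes its speed limit or range.

## Working session

There is one attempt and no reset: what is moved stays moved. The work goes in short steps, each a Python script; the robot and the scene stay as the last script left them, time stands still between calls to the robot, and variables do not carry over. Pictures are saved under pics/ and viewed, at most 10 in all, crops included, and the job is handed in when it is done.

```bash
ls; mkdir -p pics; cat > h.py <<'E'
from bench import *
import numpy as np, cv2
from scipy.spatial.transform import Rotation as R
def cam(f):
    return np.array(f["camera_matrix"]),cv2.Rodrigues(np.array(f["rvec"],float))[0],np.array(f["tvec"],float).ravel()
def unproj(f,u,v,d):
    K,Rm,t=cam(f); u,v,d=map(np.asarray,(u,v,d))
    c=np.stack([(u-K[0,2])/K[0,0]*d,(v-K[1,2])/K[1,1]*d,d],-1)
    return (c-t)@Rm
def tri(fs,uvs):
    A=[];b=[]
    for f,(u,v) in zip(fs,uvs):
        K,Rm,t=cam(f); r=Rm.T@np.array([(u-K[0,2])/K[0,0],(v-K[1,2])/K[1,1],1]); r/=np.linalg.norm(r)
        P=np.eye(3)-np.outer(r,r); A.append(P); b.append(P@(-Rm.T@t))
    x=np.linalg.solve(sum(A),sum(b))
    return x,[np.linalg.norm(P@x-q) for P,q in zip(A,b)]
def down(yaw): # tool z down, tool y axis at angle yaw from world x in plane
    y=np.array([np.cos(yaw),np.sin(yaw),0]); z=np.array([0,0,-1.]); x=np.cross(y,z)
    q=R.from_matrix(np.stack([x,y,z],1)).as_quat(); return [q[3],q[0],q[1],q[2]]
E
cat > a.py <<'E'
from h import *
np.set_printoptions(precision=4,suppress=True)
F={n:grab_frame(n) for n in("scene","top")}
for n,f in F.items():
    cv2.imwrite(f"pics/{n}1.png",f["pixels"][:,:,::-1])
    K,Rm,t=cam(f); print(n,"cam at",-Rm.T@t,"f",K[0,0])
S=np.array([640,400])
for th in["tongs","tongs_grip","tongs_cups","tong_left","tong_right","coil_green","coil_yellow","coil_blue","rack"]:
    p={}
    for n,f in F.items():
        r=pinpoint(th,f); p[n]=[(np.round(np.array(q["xy"])*S,1).tolist(),round(q["score"],2)) for q in r[:3]]
    print(th,p)
    if p["scene"] and p["top"]: print("   tri",*tri([F["scene"],F["top"]],[p["scene"][0][0],p["top"][0][0]]))
for th in["tongs","coil_green","coil_yellow","coil_blue","rack","carton_flat","carton_small","tape_roll","flux_jar","screwdriver"]:
  for n,f in F.items():
    o=outline_of(th,f)
    if o:
        m=o[0]["region"]&(f["depth"]>0); v,u=np.nonzero(m); w=unproj(f,u,v,f["depth"][m])
        print(th,n,round(o[0]["score"],2),"px",u.mean(),v.mean(),"med",np.median(w,0),"lo",np.percentile(w,2,0),"hi",np.percentile(w,98,0))
E
python3 a.py
```

```text
pics
scene cam at [ 1.1983 -0.1206  1.0568] f 416.1886161512448
top cam at [ 0.497  -0.0046  1.4044] f 375.7024367886191
tongs {'scene': [([214.4, 192.6], 0.68)], 'top': [([457.1, 243.0], 0.23)]}
   tri [ 0.4432 -0.3802  0.0657] [np.float64(0.08305108272363661), np.float64(0.08305108272363648)]
tongs_grip {'scene': [([211.7, 192.5], 0.68)], 'top': [([408.6, 238.6], 0.78)]}
   tri [ 0.4357 -0.3131  0.0034] [np.float64(0.0053271040225821385), np.float64(0.005327104022582204)]
tongs_cups {'scene': [([221.1, 220.8], 0.61)], 'top': [([364.8, 154.3], 0.74), ([406.2, 208.5], 0.52), ([457.8, 244.0], 0.5)]}
   tri [ 0.7094 -0.1854  0.2739] [np.float64(0.06527525455151675), np.float64(0.06527525455151675)]
tong_left {'scene': [([401.7, 190.6], 0.56), ([213.4, 171.5], 0.45)], 'top': [([405.2, 260.3], 0.52), ([409.7, 237.2], 0.17)]}
   tri [ 0.5791 -0.0353  0.401 ] [np.float64(0.2485240478122155), np.float64(0.24852404781221557)]
tong_right {'scene': [([208.5, 173.3], 0.57)], 'top': [([416.2, 262.9], 0.66), ([264.6, 200.1], 0.42)]}
   tri [ 0.3453 -0.3328 -0.0118] [np.float64(0.00500418316696643
[... 2918 characters left out ...]
48456057007127 188.66983372921615 med [0.6203 0.4644 0.0449] lo [0.5743 0.4185 0.0041] hi [0.6655 0.5093 0.0532]
flux_jar scene 0.96 px 162.3229357798165 253.251376146789 med [ 0.6467 -0.4472  0.065 ] lo [ 0.6147 -0.474   0.0078] hi [ 0.6611 -0.4261  0.0787]
flux_jar top 0.7 px 450.08273381294964 185.17985611510792 med [ 0.6288 -0.4452  0.072 ] lo [ 0.605  -0.5031 -0.0027] hi [ 0.6564 -0.4254  0.08  ]
screwdriver scene 0.37 px 366.28819875776395 210.78219461697722 med [0.6005 0.121  0.0124] lo [ 0.5374 -0.0027  0.0057] hi [0.6471 0.2631 0.1008]
screwdriver top 0.78 px 461.08133971291863 253.91866028708134 med [ 0.3737 -0.4941  0.0217] lo [ 0.3265 -0.5091  0.0106] hi [ 0.4824 -0.4848  0.0293]
```

```bash
python3 -c "
import cv2
a=cv2.imread('pics/top1.png');b=cv2.imread('pics/scene1.png')
t=cv2.resize(a[190:290,370:470],(400,400),interpolation=2)
g=cv2.resize(a[165:225,240:340],(400,240),interpolation=2)
s=cv2.resize(b[155:255,160:260],(400,400),interpolation=2)
c=cv2.resize(b[165:225,320:420],(400,240),interpolation=2)
import numpy as np
cv2.imwrite('pics/crop.png',cv2.resize(np.vstack([np.hstack([t,s]),np.hstack([g,c])]),(750,600)))"
```

```text
(no output)
```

View pics/crop.png

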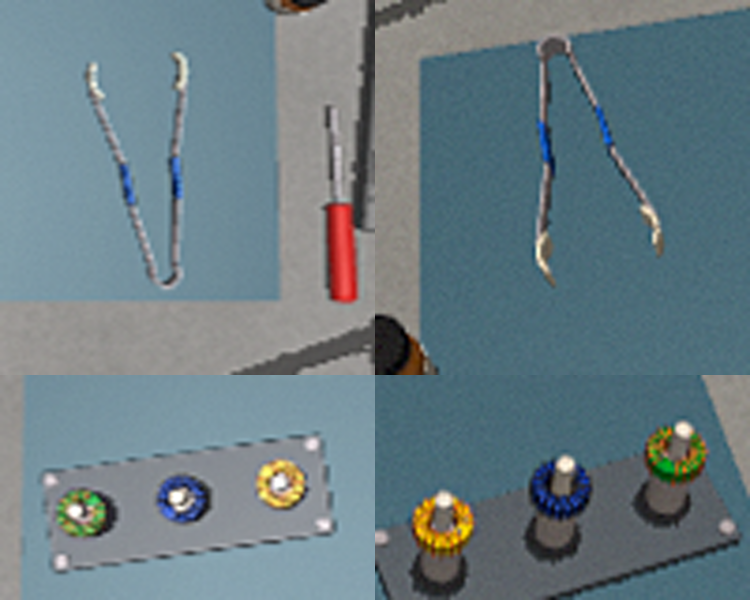

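View pics/top1.png

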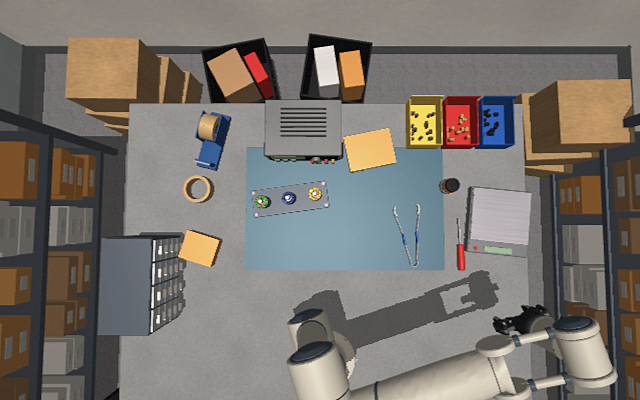

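The tongs lie with cups towards +x: in the top view the sleeves are near px (404,239) and (417,237), and the cups near (395,211) and (418,209). The green coil is the leftmost in the top view, about (261,201), and its right neighbour is blue. Next I refine both with colour segmentation in the two views.

```bash
cat > b.py <<'E'
from h import *
np.set_printoptions(precision=4,suppress=True)
F={n:grab_frame(n) for n in("scene","top")}
def seg(f,box,lo,hi):
    hsv=cv2.cvtColor(f["pixels"],cv2.COLOR_RGB2HSV); m=cv2.inRange(hsv,lo,hi); z=np.zeros_like(m); a,b,c,d=box; z[b:d,a:c]=m[b:d,a:c]
    n,_,st,ce=cv2.connectedComponentsWithStats(z,connectivity=8)
    v,u=np.nonzero(z); w=unproj(f,u,v,f["depth"][z>0]) 
    return [(st[i,4],ce[i]) for i in range(1,n) if st[i,4]>3],w
bt=(385,200,425,272); bs=(195,160,242,235)
blue=((105,160,60),(130,255,255)); wh=((12,15,120),(40,110,255))
P={}
for n,b in(("top",bt),("scene",bs)):
    for k,c in(("sleeve",blue),("cup",wh)):
        cs,w=seg(F[n],b,*c); P[n,k]=cs
        print(n,k,[(a,x.round(1)) for a,x in cs],"w med",np.median(w,0))
for k in("sleeve","cup"):
    try:
        a=sorted(P["top",k],key=lambda q:-q[0])[:2];a.sort(key=lambda q:q[1][0]); b=sorted(P["scene",k],key=lambda q:-q[0])[:2]; b.sort(key=lambda q:-q[1][0])
        X=[tri([F["top"],F["scene"]],[p[1],q[1]]) for p,q in zip(a,b)]; print(k,X,"mid",(X[0][0]+X[1][0])/2,"sep",np.linalg.norm(X[0][0]-X[1][0]))
    except Exception as e: print(e)
# pins: white tips ; points above 95mm near rack ; coil tops 80..88mm
for n,f in F.items():
    v,u=np.nonzero((f["depth"]>0)); w=unproj(f,u,v,f["depth"][v,u])
    for nm,c in(("green",(.571,.2255)),("blue",(.586,.131)),("yellow",(.60,.037))):
        d=np.hypot(w[:,0]-c[0],w[:,1]-c[1])<.04
        s=w[d&(w[:,2]>.078)&(w[:,2]<.092)]; p=w[d&(w[:,2]>.1)]
        (cx,cy),r=cv2.minEnclosingCircle(s[:,:2].astype(np.float32))
        print(n,nm,len(s),"circ",cx,cy,r,"z",np.median(s[:,2]),"pin",len(p),p.mean(0) if len(p) else 0, p[:,2].max() if len(p) else 0)
    # tongs points
    d=(w[:,2]>.008)&(w[:,2]<.04)&(w[:,0]>.32)&(w[:,0]<.58)&(w[:,1]>-.40)&(w[:,1]<-.22); q=w[d]; print(n,"tongs pts",len(q),"min",q.min(0),"max",q.max(0),"z98",np.percentile(q[:,2],95))
o=observe(); print(o["time_s"],R.from_quat(np.roll(o["eef_rot"],-1)).as_matrix(),o["ft_force"],o["width"])
E
python3 b.py
```

```text
top sleeve [(np.int32(16), array([416.5, 237. ])), (np.int32(12), array([403.3, 238.7]))] w med [ 0.4387 -0.3333  0.0158]
top cup [(np.int32(12), array([417.6, 209.2])), (np.int32(6), array([394.5, 213.3]))] w med [ 0.5382 -0.3367  0.0143]
scene sleeve [(np.int32(20), array([220.5, 188. ])), (np.int32(24), array([204.7, 192.5]))] w med [ 0.442  -0.3334  0.0227]
scene cup [(np.int32(90), array([206.9, 161.8])), (np.int32(7), array([227.9, 160.3])), (np.int32(22), array([233.4, 213.8])), (np.int32(22), array([204., 222.]))] w med [ 0.3136 -0.3274  0.0018]
sleeve [(array([ 0.4364, -0.2863,  0.021 ]), [np.float64(0.0017350840847843924), np.float64(0.0017350840847845164)]), (array([ 0.4424, -0.3347,  0.0196]), [np.float64(0.0014807017346476238), np.float64(0.0014807017346476212)])] mid [ 0.4394 -0.3105  0.0203] sep 0.04883710092948821
cup [(array([ 0.5294, -0.2565,  0.0115]), [np.float64(0.0014070173355775078), np.float64(0.001407017335577504)]), (array([ 0.536 , -0.2766,  0.271 ]), [np.float64(0.001590349910502357), np.float64(0.0015903499105023476)])] mid [ 0.5327 -0.2665  0.1413] sep 0
[... 558 characters left out ...]
.02597545210833226
top green 95 circ 0.5705045461654663 0.2247052788734436 0.02272689715027809 z 0.0840397002646638 pin 15 [0.572  0.2257 0.1105] 0.11618914252372196
top blue 99 circ 0.5844438672065735 0.13175374269485474 0.022142667323350906 z 0.08409328965114041 pin 14 [0.585  0.1313 0.1112] 0.11659188375437124
top yellow 97 circ 0.5989453196525574 0.038064807653427124 0.02271101623773575 z 0.08434739692602974 pin 14 [0.5968 0.0382 0.1107] 0.11555127288941296
top tongs pts 224 min [ 0.3249 -0.3987  0.008 ] max [ 0.5792 -0.226   0.0319] z98 0.025850321760478724
2.1 [[ 0.9298  0.368   0.    ]
 [ 0.368  -0.9298 -0.0001]
 [-0.      0.0001 -1.    ]] [ 0.0524 -0.3921 -0.3378] 0.08542085053328904
```

```bash
cat > c.py <<'E'
from h import *
np.set_printoptions(precision=4,suppress=True)
h=0.137; q=down(h-np.pi/2)
print(ik([.4394,-.3105,.1],q)); print(ik([.4675,.2095,.2],down(.15-np.pi/2)))
move_to([.43,-.14,.06],q); move_gripper(.048,20)
servo_line([.43,-.14,.030],v=.1); sleep(.2); f0=observe()["ft_force"][2]
for z in np.arange(.028,.012,-.001):
    servo_line([.43,-.14,z],v=.03); o=observe(); 
    print(round(z,4),o["position"][2],o["ft_force"][2]-f0)
    if abs(o["ft_force"][2]-f0)>2: break
servo_line([.43,-.14,.06],v=.1); o=observe(); print(o["width"],o["time_s"])
E
python3 c.py
```

```text
[-0.6784 -0.051   1.6464 -0.      1.5462  0.7554]
[ 0.3549 -0.1499  1.5611 -0.      1.7304  1.7757]
0.028 0.028042611348618546 0.27446346601125915
0.027 0.026915771262807957 0.11012157242397619
0.026 0.02590402012199798 0.49310543604052526
0.025 0.024907445849751013 -0.061167724018068026
0.024 0.02391141504243044 -0.2379491562959269
0.023 0.022924009225208177 1.257091149893747
0.022 0.021910320424600976 1.002276163029185
0.021 0.02091017949174727 -0.058660384856875414
0.02 0.019909487561109402 0.49595601294826586
0.019 0.01934000758244136 3.376609771124994
0.04801074192320691 8.1
```

```bash
cat > d.py <<'E'
from h import *
np.set_printoptions(precision=4,suppress=True)
h=0.137; q=down(h-np.pi/2); g=[.4394,-.3105]
move_to(g+[.08],q); move_gripper(.070,20)
servo_line(g+[.0220],v=.1); o=observe(); print("pre",o["position"],o["ft_force"])
move_gripper(.048,25); o=observe(); print("grip",o["width"],o["finger_force"],o["ft_force"])
servo_line(g+[.06],v=.05); servo_line(g+[.16],v=.1); sleep(.3)
o=observe(); print(o["position"],o["width"],o["finger_force"],o["ft_force"],o["time_s"])
F={n:grab_frame(n) for n in("scene","top")}
for n,f in F.items():
    cv2.imwrite(f"pics/{n}2.png",f["pixels"][:,:,::-1])
    for th in("tongs_cups","tongs_grip"): print(n,th,[(np.array(r["xy"])*[640,400],r["score"]) for r in pinpoint(th,f)[:2]])
a=cv2.resize(F["scene"]["pixels"][110:270,140:300,::-1],(400,400)); b=cv2.resize(F["top"]["pixels"][160:290,360:490,::-1],(400,400))
cv2.imwrite("pics/lift.png",np.hstack([a,b]))
E
python3 d.py
```

```text
pre [ 0.4396 -0.3107  0.0224] [ 0.5731 -0.0521 -0.0988]
grip 0.0483117860291235 9.7633096575737 [ 0.1423 -0.634   6.5728]
[ 0.4393 -0.3104  0.1596] 0.047889509742132054 8.448091596364975 [-0.2395  0.7958 -0.8076] 12.6083
scene tongs_cups [(array([209.408, 194.08 ]), 0.67)]
scene tongs_grip [(array([199.808, 162.8  ]), 0.85)]
top tongs_cups [(array([411.392, 207.4  ]), 0.78)]
top tongs_grip [(array([418.368, 240.   ]), 0.73), (array([412.224, 209.4  ]), 0.38)]
```

View pics/lift.png

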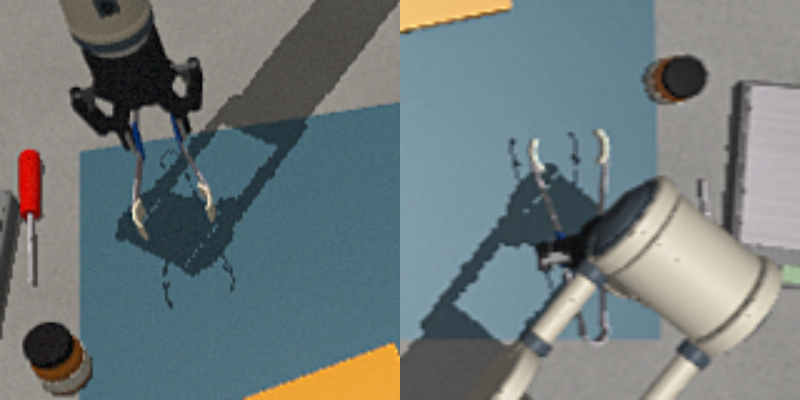

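```bash
cat > cups.py <<'E'
from h import *
np.set_printoptions(precision=4,suppress=True)
def measure():
    F=[grab_frame("scene"),grab_frame("top")]; o=observe()
    Rt=R.from_quat(np.roll(o["eef_rot"],-1)).as_matrix(); p=np.array(o["position"])
    for f in F:
        v,u=np.nonzero(f["depth"]>0); l=(unproj(f,u,v,f["depth"][v,u])-p)@Rt
        ok=(l[:,0]>.085)&(l[:,0]<.14)&(abs(l[:,1])<.07)&(abs(l[:,2])<.045); q=l[ok]
        for s in(-1,1):
            c=q[np.sign(q[:,1])==s]; print("side",s,len(c),"med",np.median(c,0),"lo",np.percentile(c,3,0),"hi",np.percentile(c,97,0))
            k=np.abs(c[:,0]-.105)<.012; print("   mid part",k.sum(),c[k].mean(0))
    return F
if __name__=="__main__":
    F=measure()
    for k,a,b in(("left",(223.2,191.2),(404.2,209.4)),("right",(195.2,197.2),(425.6,207.1))):
        o=observe(); Rt=R.from_quat(np.roll(o["eef_rot"],-1)).as_matrix(); x,e=tri(F,[a,b]); print(k,x,(x-o["position"])@Rt,e)
    print(o["time_s"])
E
python3 cups.py
```

```text
side -1 51 med [ 0.1074 -0.0343  0.0059] lo [ 0.0884 -0.0385 -0.0025] hi [ 0.1238 -0.0292  0.0233]
   mid part 24 [ 0.1029 -0.0358  0.0073]
side 1 49 med [0.0997 0.0384 0.0056] lo [ 0.088   0.0331 -0.0022] hi [0.1233 0.0424 0.0206]
   mid part 25 [0.1028 0.0396 0.0058]
side -1 29 med [ 0.1037 -0.0375  0.0056] lo [ 0.0866 -0.0395 -0.001 ] hi [ 0.1202 -0.0313  0.0232]
   mid part 19 [ 0.1049 -0.0375  0.0076]
side 1 32 med [0.1032 0.0386 0.0066] lo [ 0.087   0.0332 -0.0012] hi [0.1203 0.041  0.0223]
   mid part 21 [0.1046 0.0392 0.009 ]
left [ 0.5396 -0.2625  0.146 ] [ 0.1058 -0.0339  0.014 ] [np.float64(0.001054032601765226), np.float64(0.0010540326017652207)]
right [ 0.547  -0.3345  0.1494] [0.1033 0.0384 0.0106] [np.float64(2.372794646604329e-05), np.float64(2.3727946466150636e-05)]
13.0083
```

Held level: cups at about 104.5 mm ahead of the TCP, +1 mm sideways and 10.5 mm below it, as expected. Next I carry the tongs above the coil and check.

```bash
cat > e.py <<'E'
from h import *
import cups
h=0.15; q=down(h-np.pi/2); Rt=R.from_quat(np.roll(q,-1)).as_matrix()
t=np.array([.5713,.2250,0])-Rt@np.array([.1045,.001,0]); np.save("t.npy",t)
o=observe()["position"]
servo_line([o[0],o[1],.23],v=.15); servo_line([t[0],t[1],.23],q,v=.22); servo_line([t[0],t[1],.165],q,v=.12); sleep(.2)
o=observe(); print(t,o["position"],o["width"],o["time_s"])
F=cups.measure()
a=cv2.resize(F[0]["pixels"][100:240,320:460,::-1],(400,400)); b=cv2.resize(F[1]["pixels"][150:270,210:330,::-1],(400,400))
cv2.imwrite("pics/over.png",np.hstack([a,b]))
E
python3 e.py
```

```text
[0.4678 0.2104 0.    ] [0.4683 0.2105 0.1662] 0.047985088331956104 17.0417
side -1 71 med [ 0.1014 -0.0338  0.0089] lo [ 0.0881 -0.0382 -0.0024] hi [ 0.124  -0.0284  0.0223]
   mid part 44 [ 0.1025 -0.0348  0.0093]
side 1 66 med [0.1095 0.0411 0.0086] lo [ 0.086   0.0357 -0.0019] hi [0.1226 0.044  0.0232]
   mid part 39 [0.1051 0.0421 0.0088]
side -1 29 med [ 0.1027 -0.0353  0.0041] lo [ 0.0862 -0.037  -0.0048] hi [ 0.1213 -0.0295  0.0231]
   mid part 15 [ 0.1056 -0.0355  0.0064]
side 1 26 med [0.0981 0.0408 0.001 ] lo [ 0.088   0.0345 -0.003 ] hi [0.1189 0.0438 0.02  ]
   mid part 15 [0.1033 0.0416 0.0042]
```

View pics/over.png

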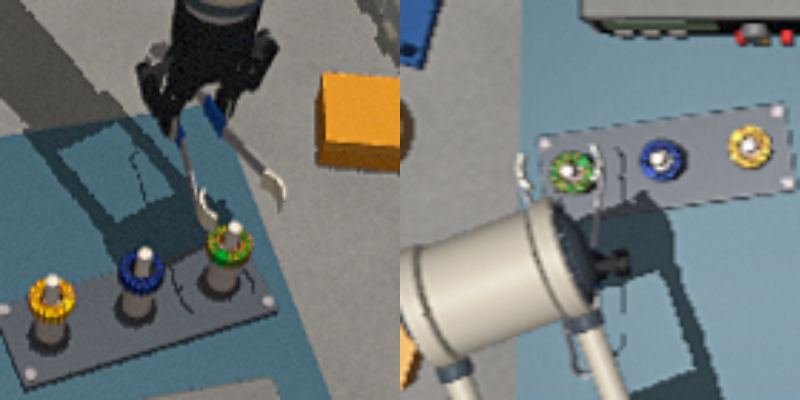

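Cups sit evenly around the coil's axis, about 3 mm towards -y, so I correct for that. Next I descend, check and close.

```bash
cat > f.py <<'E'
from h import *
import cups
h=0.15; q=down(h-np.pi/2); Rt=R.from_quat(np.roll(q,-1)).as_matrix()
t=np.array([.5713,.2250,0])-Rt@np.array([.1045,.003,0]); np.save("t.npy",t)
servo_line([t[0],t[1],.165],q,v=.05); sleep(.2); f0=np.array(observe()["ft_force"])
for z in(.13,.11,.0975,.0875):
    servo_line([t[0],t[1],z],q,v=.05); o=observe(); d=np.array(o["ft_force"])-f0; print(z,o["position"],d)
    if np.linalg.norm(d)>5: print("CONTACT"); break
sleep(.2); o=observe(); print(o["width"],o["time_s"])
F=cups.measure()
a=cv2.resize(F[0]["pixels"][130:230,350:450,::-1],(400,400)); b=cv2.resize(F[1]["pixels"][160:240,220:300,::-1],(400,400))
cv2.imwrite("pics/down.png",np.hstack([a,b]))
E
python3 f.py
```

```text
0.13 [0.4677 0.2124 0.1303] [0.5297 1.301  0.0383]
0.11 [0.4674 0.2123 0.1097] [ 0.8536  1.035  -0.5502]
0.0975 [0.4672 0.2122 0.0969] [ 0.0378  0.7639 -0.4264]
0.0875 [0.4672 0.2122 0.0869] [ 1.3007  1.4421 -0.1448]
0.04805143227777968 19.9417
side -1 122 med [ 0.1086 -0.0276  0.0049] lo [ 0.0902 -0.0366 -0.0222] hi [ 0.1257 -0.0004  0.03  ]
   mid part 80 [ 0.1052 -0.0226  0.0056]
side 1 229 med [0.1108 0.0143 0.005 ] lo [ 0.0896  0.0009 -0.0218] hi [0.1252 0.0437 0.0422]
   mid part 146 [0.1071 0.0194 0.0056]
side -1 72 med [ 0.1035 -0.0135  0.0034] lo [ 0.0883 -0.0367 -0.0245] hi [ 0.1216 -0.0007  0.0234]
   mid part 46 [ 0.1046 -0.0174  0.002 ]
side 1 101 med [0.1028 0.0151 0.0034] lo [ 0.0862  0.0022 -0.0253] hi [0.1216 0.0427 0.0218]
   mid part 67 [0.1049 0.0175 0.0021]
```

View pics/down.png

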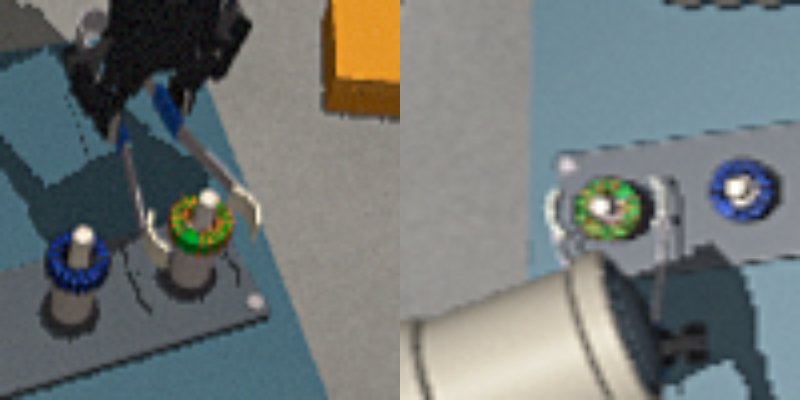

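Both cups straddle the green coil evenly (cups at about px (556,212) and (663,205), coil at (608,210)). Closing.

```bash
cat > g.py <<'E'
from h import *
import cups
for w,f in((.042,30),(.038,40),(.025,50)):
    move_gripper(w,f); o=observe(); print(w,o["width"],o["finger_force"],np.round(o["ft_force"],2))
sleep(.3); o=observe(); print(o["position"],o["width"],o["finger_force"],np.round(o["ft_force"],2),o["time_s"])
F=[grab_frame("scene"),grab_frame("top")]
a=cv2.resize(F[0]["pixels"][130:230,350:450,::-1],(400,400)); b=cv2.resize(F[1]["pixels"][160:240,220:300,::-1],(400,400))
cv2.imwrite("pics/closed.png",np.hstack([a,b]))
E
python3 g.py
```

```text
0.042 0.042058316480581115 12.596247643232346 [ 0.65 -0.65 -0.86]
0.038 0.03811401456705409 14.738890142762102 [-0.05 -0.67 -0.75]
0.025 0.033982560169653085 51.587809586199 [-1.57  0.09 -0.73]
[0.4675 0.2124 0.0875] 0.03402382385271643 51.58352707279846 [-1.17 -0.43 -1.13] 21.0083
```

View pics/closed.png

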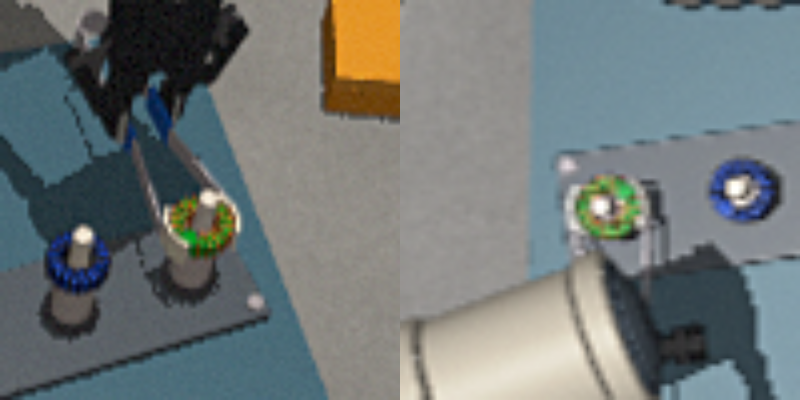

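Both cups are closed on the coil (width 34 mm, 51 N, side loads about 1 N). Drawing it straight up: coil underside should end near 0.067 + 0.10 = 0.167 m.

```bash
cat > i.py <<'E'
from h import *
p=np.array(observe()["position"])
for dz in(.01,.05,.105):
    servo_line([p[0],p[1],p[2]+dz],v=.05); o=observe(); print(o["position"],o["width"],o["finger_force"],np.round(o["ft_force"],2))
sleep(.7); o=observe(); print(o["joint_vel"],o["time_s"])
F=[grab_frame("scene"),grab_frame("top")]
for f in F:
    v,u=np.nonzero(f["depth"]>0); w=unproj(f,u,v,f["depth"][v,u])
    s=w[(np.hypot(w[:,0]-.5713,w[:,1]-.225)<.021)&(w[:,2]>.125)]; s=s[s[:,2]>np.median(s[:,2])-.006]
    c=np.linalg.lstsq(np.c_[s[:,:2]-s[:,:2].mean(0),np.ones(len(s))],s[:,2],rcond=None)[0]; print(len(s),"top z",np.median(s[:,2]),"slopes",c[:2])
a=cv2.resize(F[0]["pixels"][110:230,340:460,::-1],(400,400)); b=cv2.resize(F[1]["pixels"][160:240,220:300,::-1],(400,400))
cv2.imwrite("pics/up.png",np.hstack([a,b]))
E
python3 i.py
```

```text
[0.46782953 0.21244308 0.09815419] 0.03404046191780919 51.53742914786562 [ 0.3  -0.44 -2.23]
[0.46729819 0.21225591 0.13704724] 0.03400448141851254 51.54613181599416 [ 0.57 -0.33 -2.36]
[0.46734243 0.21226329 0.19198324] 0.03416364707485193 51.54528756975196 [-0.59  0.47 -2.31]
[ 0.00256462  0.00067819  0.00097977  0.00094008  0.00224342 -0.0020542 ] 24.3583
130 top z 0.1876773887097647 slopes [ 0.01769    -0.00603523]
104 top z 0.18789492393261192 slopes [-0.01261845 -0.00119045]
```

View pics/up.png

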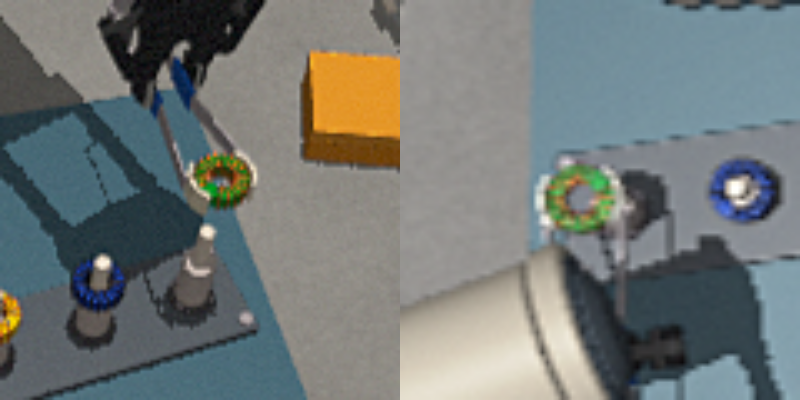

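The coil is off the pin, level, with its top at 0.188 m. That puts the underside at about 0.170 m, 58 mm above the tip. The neighbouring coils are in place, so I hand in.

```bash
python3 -c "
from bench import *
print(finish_job())"
```

```text
the job is handed in; nothing more can be done
None
```

I handed the job in with the green coil held level and still in the tongs, its underside about 58 mm above the pin tip; the other two coils stayed on their spindles, and no verdict came back.

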